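Fetch the filter-media canister from under the glass cover and unscrew its cap

TASK

Take the square canister out from under the glass cover by its handle, keep it upright and stand it fully down in the square holder, which keeps it from turning. Then unscrew its cap anticlockwise, a twist and a fresh grip at a time, lift it free and set it gently, right way up, in the middle of the round white coaster, leaving the canister standing in the holder. Do not knock the glass cover, and leave the cone, the shell and the fork where they are.

Things in the scene. Friction and masses are not known exactly. Their poses are not given: they have to be found in the camera images.
- canister: Loose clear square canister: body 66 x 66 x 90 mm, 0.3 kg +-40 %. Origin: centre of its underside, z up, x and y square to its sides. White threaded neck (52 mm over threads) up to 117 mm, the cap on it. Grey D handle on its -x side. At the start it stands on the tray, axis 10 to 20 mm inside the glass cover's front edge, handle pointing out: the cap cannot be reached from above.
- canister_handle (a point): On the handle's upright grip bar, 76 mm along the canister's -x from its axis, 70 mm above its underside. The bar is 12 mm wide (canister's y), 16 mm deep (x) and spans 34 to 84 mm above the underside; two 12 mm wide arms join it to the body. Pinch it from above along the canister's y.
- cap: Loose grey ribbed round screw cap, 61 mm across, 36.5 mm high, 70 g, closed top; origin: centre of its open lower rim, z up. Tight, its origin is 92 mm above the canister's underside, 2 mm above the body's shoulder. Cap yaw less canister yaw is 0 when tight, 0 to 0.3 rad at the start; it unscrews anticlockwise from above and is free at 3.75 rad (turning on does no harm).
- holder: Fixed black square holder, about 104 mm over all; origin: centre of its underside, on the tray. Square recess 72 x 72 mm, its x and y square to the walls; floor 4 mm up, walls 20 mm high with flared lips to 28 mm. The canister fits at any of four yaws (its handle passes above the walls) and then cannot turn.
- holder_floor (a point): Centre of the holder's recess floor; the underside of the seated canister rests here.
- coaster: Fixed flat round white ceramic coaster, 120 mm across, 6 mm thick; origin: centre of its underside, on the tray.
- coaster_top (a point): Centre of the coaster's top face, where the cap is to stand on its open rim.
- cover: Fixed clear glass cover, a 160 (x) x 270 (y) x 6 mm pane on four 16 mm thick round feet at x = +-68, y = +-125 mm; origin: on the tray below the pane's centre. Pane's underside 168 mm and top 174 mm above the tray. Its front edge is at its own x = -80 mm. A red clamp, 26 mm wide, sits on the front edge at y = +110 mm, from x = -98 to -58 mm, 158 to 184 mm high.
- cone: Bystander: loose blue plastic feeding cone standing wide end down, 68 mm across the foot, 90 mm high; origin: centre of its underside.
- shell: Bystander: loose white ceramic shell ornament, about 100 x 56 mm, 60 mm high; origin: underside near its fat end, which points to its -x.
- fork: Bystander: loose steel planting fork lying flat along its x, 177 mm long, 50 mm wide, 12 mm high; origin: on the underside near the middle.
- valve: Bystander: fixed clear acrylic valve on a small foot with a grey lever on top, 90 mm long (x), lever reaches 50 mm along its +y, 87 mm high; origin: centre of its underside.
- cap_grip (a point): On the cap's axis, 22 mm above its lower rim: height for the TCP when gripping across the cap from above, at any yaw. The thread lifts the cap 2.55 mm per rad (9.5 mm until free): let the hand rise with it. A sprung seal pushes it up (7 N when tight, fading), so it is stiff at first, 0.1 to 0.3 N m, and stays where it is left.
Not all that is in view belongs to the job. Of the things like the cap, leave any that is brown or yellow; of the rest the larger one is meant.

How it is judged:
On the way, in this order (a step that is already met when the one before it is completed fails the run):
1. the canister stands fully down in the holder with its cap still on (horizontal distance between canister and holder_floor below 0.008 m and z of canister in the frame of holder_floor below 0.003 m and angle between canister's own z axis and vertical below 0.06 rad and horizontal distance between cap and canister below 0.005 m and z of cap in the frame of canister below 0.097 m), for 0.2 s.
2. the cap is unscrewed and lifted clear above the neck while the canister stands in the holder (horizontal distance between canister and holder_floor below 0.008 m and z of canister in the frame of holder_floor below 0.003 m and z of cap in the frame of canister above 0.119 m), for 0.05 s.
At the end, for the whole second after the job is handed in: The canister stands upright in the holder (axis within 8 mm of its centre, underside within 3 mm of its floor) and the cap stands at rest right way up on the coaster, within 20 mm of its centre (horizontal distance between canister and holder_floor below 0.008 m and z of canister in the frame of holder_floor below 0.003 m and angle between canister's own z axis and vertical below 0.06 rad and horizontal distance between cap and coaster_top below 0.02 m and z of cap in the frame of coaster_top between -0.003 and 0.003 m and angle between cap's own z axis and vertical below 0.1 rad and linear speed of each of cap, canister below 0.02 m/s); the robot touches nothing.
It fails at once if the cone, the shell or the fork moved more than 25 mm (distance of any of cone, shell, fork from where it was at the start of the episode above 0.025 m).
It fails at once if the glass cover was struck or pressed with more than 15 N (contact force between cover and anything else above 15 N).
It fails at once if the canister was tipped more than 0.4 rad (angle between canister's own z axis and vertical above 0.4 rad).
It fails at once if the cap was let go in the air instead of being set down (contact force between cap and anything else below 0.02 N and z of cap in the frame of coaster_top above 0.015 m and horizontal distance between cap and canister above 0.03 m).
It also fails if it takes over 72 s, if anything falls off the work surface, if the arm or the gripper's body presses on something with over 40 N, if the wrist force passes 120 N, or if a joint passes its speed limit or range.

ROBOT

A 6-joint arm with a two-finger parallel gripper is mounted at the origin on the work surface. World frame = base frame: x ahead of the robot, y to its left, z up, the work surface at z = 0. Lengths are in m, angles in rad, forces in N, time in s.
With the tool pointing down it reaches from about 0.35 to 0.975 m from the base axis. Payload 4.9 kg.
Tool frame: the origin (TCP) lies between the finger pads, 19 mm behind the fingertips; this is the grasp point; z points along the fingers, y is the line along which they close (so a half turn about z gives the same grasp; the last joint's range is limited). The gripper opens to 85 mm and grips with 20 to 120 N. Pads are 22 mm wide; open, the fingers measure 114 mm over their backs; the gripper's body (76 mm by 85 mm) begins 54 mm behind the grasp point. The pads swing forward as they close: fully open they stand 13 mm farther back than shut.
Start: joints at [-1.392, 0.053, 1.613, -0, 1.476, -0.119], TCP at [0.183, -0.597, 0.25] pointing down, gripper open.
Joint ranges: [-3.01, 3.01], [-1.01, 2.22], [0.06, 2.58], [-1.02, 4.17], [0.09, 2.62], [-3.14, 3.14]. Speed limits (rad/s): [2.57, 2.57, 3.14, 3.14, 3.14, 3.14].

INTERFACE

Orientations are given as a rotation vector (axis times angle).
In Python, from station import ctrl gives the robot as it stands. The module is installed in compiled form; this text tells all that it offers.
- The arm moves only by the shell command python3 -m handwheel 'ROWS' [OPENING] [FORCE]. ROWS is JSON, a list of rows, each a list of 2 entries, a list of its own where there are three numbers: the shift along the tool's x, y, z in cm, then the turn, a rotation vector about the tool's x, y, z in rad. In form: [[[tx, ty, tz], [ax, ay, az]], ...]. A call has 1 to 5 rows; each row is the pose to reach, as a shift and turn from the pose commanded when the call began, along the tool's axes at that moment; what a row does not reach only later rows make up. A row lasts 1/8 s, in which the tool goes at most 62.5 mm and 10.7 degrees, less where a joint would pass 70% of its speed; a pose out of reach is approached as far as the arm can. A call with a gripper value outside its range is refused whole. OPENING is the gripper's target within -1 to 1 (shut at 1, half-way at 0, fully open at -1), set as the call begins (- or left out, the last holds). The fingers move at their own pace and stop on an object; FORCE is the grip in N (left out, the last holds). Time passes only in rows, so rows that repeat a pose let the fingers close. It gives the time, the measured TCP pose, the force, the opening and the grip force at its end, in the units of the state.
- ctrl.get_obs(): the state, without advancing time (a new reading comes with each control period).
- ctrl.get_image(name): name is "scene" or "top"; returns the picture (420x560x3 uint8, blue, green, red); there is no depth.
- ctrl.calibration(name): a dict with "fx", "fy", "cx", "cy" (pixels), "R" (3x3) and "t" (3): a world point X has camera coordinates R X + t. Camera axes: x right, y down, z forward; pixel columns grow to the right and rows downward; lengths in m; the calibration is good to about 2 mm. A picture is of the moment at which its call begins. calibration takes no time and is no camera call.
- ctrl.finish_job(): hands the job in; it is judged then, once.
Trained networks look in the newest picture that a camera, given by its name, has taken for a name from the list of things; names that differ only in an ending like _2 or _b are one class to them, and where a whole thing is asked for, a point or a joint stands for the part that bears it (a point fixed in the world has none). Each returns a list of dicts, best first, with "score" (0 to 1); they miss things now and then, are a little off and sometimes report something else, mostly with a low value. They report only what shows in the picture. A call takes as long as a camera call. They do not tell look-alikes from the thing itself.
- ctrl.look_for(camera, query): "position" ([column, row] in pixels, amid what is visible of it).
- ctrl.landmark_of(camera, query): "position" ([column, row] in pixels: a listed point, or the origin of a listed thing).
The state is a dict: "t": time; "q": joint angles; "dq": joint speeds; "effort": joint torques, N m; "tool_pos": TCP position; "tool_rot": TCP orientation; "contact_force": force on the tool from outside, world axes, zero at the start; "wrist_torque": the same for the moment, N m; "opening": finger opening in m; "grip_force": force on a finger pad.
Only numpy, scipy, OpenCV 4.12 (cv2) and the standard library are available. Lean on these libraries where they do the work, as an engineer would, in place of code of your own. Each camera call takes 0.05 s, during which the arm holds its last target. There are 200 camera calls.

## Working session

There is one attempt and no reset: what is moved stays moved. The work goes in short steps, Python scripts to look and compute and a shell command to move; the robot and the scene stay as the last step left them, time stands still between calls to the robot, and variables do not carry over. Pictures are saved under pics/ and viewed, at most 10 in all, crops included, and the job is handed in when it is done.

```bash
mkdir -p pics; cat > h.py <<'E'
import numpy as np, cv2
from station import ctrl
from scipy.spatial.transform import Rotation as Ro
def ray(cam,px):
    c=ctrl.calibration(cam);R=np.array(c["R"]);t=np.array(c["t"])
    d=R.T@np.array([(px[0]-c["cx"])/c["fx"],(px[1]-c["cy"])/c["fy"],1.]);return -R.T@t,d
def at_z(cam,px,z):
    o,d=ray(cam,px);return o+d*(z-o[2])/d[2]
def tri(p1,p2,c1="scene",c2="top"):
    o1,d1=ray(c1,p1);o2,d2=ray(c2,p2)
    s=np.linalg.lstsq(np.c_[d1,-d2],o2-o1,rcond=None)[0]
    a=o1+s[0]*d1;b=o2+s[1]*d2;return (a+b)/2,np.linalg.norm(a-b)
def proj(cam,X):
    c=ctrl.calibration(cam);p=np.array(c["R"])@np.array(X)+np.array(c["t"]);return np.array([c["fx"]*p[0]/p[2]+c["cx"],c["fy"]*p[1]/p[2]+c["cy"]])
E
python3 - <<'E'
from h import *
np.set_printoptions(precision=3,suppress=True)
for c in("scene","top"):
    cv2.imwrite(f"pics/a_{c}.png",ctrl.get_image(c));k=ctrl.calibration(c);print(c,ray(c,(k["cx"],k["cy"])))
    for q in("canister","canister_handle","cap","holder_floor","coaster_top","cover"):
        print(q,[(np.round(r["position"]),round(r["score"],2)) for r in ctrl.landmark_of(c,q)][:4])
o=ctrl.get_obs();print(o["tool_pos"],o["tool_rot"],Ro.from_rotvec(o["tool_rot"]).as_matrix(),o["opening"])
E
```

```text
scene (array([ 1.57 , -0.199,  0.779]), array([-0.83 ,  0.161, -0.534]))
canister [(array([300., 286.]), 0.89), (array([220., 261.]), 0.3)]
canister_handle []
cap [(array([327., 203.]), 0.7), (array([354., 196.]), 0.58), (array([189., 214.]), 0.53)]
holder_floor [(array([382., 229.]), 0.88)]
coaster_top [(array([169., 260.]), 0.95)]
cover []
top (array([ 0.448, -0.009,  0.934]), array([ 0.042,  0.008, -0.999]))
canister [(array([267., 143.]), 0.63)]
canister_handle [(array([263., 167.]), 0.97)]
cap [(array([164., 295.]), 0.71), (array([209., 199.]), 0.7), (array([194., 296.]), 0.69), (array([267., 135.]), 0.63)]
holder_floor [(array([154., 217.]), 0.83)]
coaster_top []
cover []
[ 0.183 -0.597  0.25 ] [3.107 0.466 0.   ] [[ 0.956  0.293  0.   ]
 [ 0.293 -0.956 -0.   ]
 [-0.     0.    -1.   ]] 0.08544895132383193
```

View pics/a_scene.png

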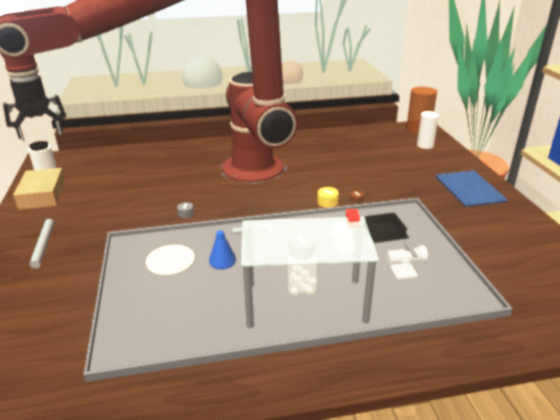

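View pics/a_top.png

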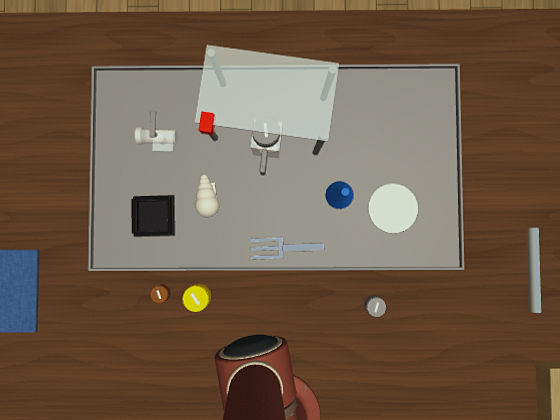

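The scene view shows the canister under the pane at about (300,270). The coaster is at (170,260), the holder at (385,228) and the cone at (221,248). In the top view the handle is at (263,165), the holder at (153,216), the coaster at (393,208) and the cone at (340,195). The shell is at (207,196), the fork at (287,247) and the red clamp at (207,122). The look-alike caps (brown, yellow and a small grey one) are outside the tray, so the cap on the canister is the right one.

```bash
python3 - <<'E'
from h import *
np.set_printoptions(precision=4,suppress=True)
im=cv2.imread("pics/a_top.png")
cv2.imwrite("pics/b.png",cv2.resize(im[30:190,190:350],None,fx=3.7,fy=3.7,interpolation=cv2.INTER_CUBIC))
print("holder tri",tri((382,229),(154,217)))
# coaster
def blob(mask,x0,x1,y0,y1):
    m=np.zeros_like(mask);m[y0:y1,x0:x1]=mask[y0:y1,x0:x1]
    c=max(cv2.findContours(m,0,2)[0],key=cv2.contourArea);return c
g=im.min(2)
c=blob((g>190).astype(np.uint8)*255,360,430,175,245);(e,s,a)=cv2.fitEllipse(c);print("coaster px",e,s)
for z in(0.006,0.012):print(at_z("top",e,z),s[0]/ctrl.calibration("top")["fx"]*(.934-z))
im2=cv2.imread("pics/a_scene.png")
c=blob((im2.min(2)>170).astype(np.uint8)*255,140,200,240,280);e2=cv2.fitEllipse(c)[0];print("coaster tri",e2,tri(e2,e))
c=blob((im.max(2)<60).astype(np.uint8)*255,120,190,185,245);r=cv2.minAreaRect(c);print("holder rect",r,cv2.boxPoints(r))
for z in(0,.02,.028):print(at_z("top",r[0],z),[at_z("top",p,z)[:2] for p in cv2.boxPoints(r)])
print("handle",[at_z("top",(263,167),z) for z in(.07,.08)], "floor", at_z("top",(154,217),.01),at_z("scene",(382,229),.01))
print("can under",at_z("scene",(300,286),.005),at_z("top",(267,143),.005))
for n,p in dict(cone=(340,195),shell=(207,196),fork=(287,247),clamp=(207,122)).items(): print(n,at_z("top",p,.17 if n=="clamp" else .03))
E
```

```text
holder tri (array([0.4781, 0.2917, 0.0114]), np.float64(0.0031607278665379324))
coaster px (392.8236999511719, 207.99954223632812) (47.3857307434082, 48.28733444213867)
[ 0.5    -0.2884  0.006 ] 0.1156025104978594
[ 0.4997 -0.2866  0.012 ] 0.11485508047308875Traceback (most recent call last):
  File "<stdin>", line 14, in <module>
cv2.error: OpenCV(4.12.0) /io/opencv/modules/imgproc/src/shapedescr.cpp:361: error: (-201:Incorrect size of input array) There should be at least 5 points to fit the ellipse in function 'fitEllipseNoDirect'
```

View pics/b.png

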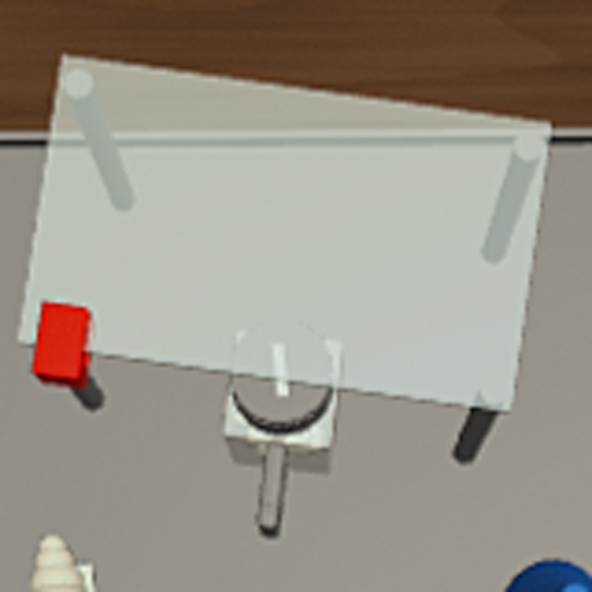

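The enlarged crop shows the pane, the red clamp (60,340), the cap's near edge (280,430), and the D-handle from (277,450) down to its tip at (268,530). The front edge runs from (20,345) to (510,410).

```bash
python3 - <<'E'
from h import *
np.set_printoptions(precision=4,suppress=True)
im=cv2.imread("pics/a_top.png");im2=cv2.imread("pics/a_scene.png")
def blob(mask,x0,x1,y0,y1):
    m=np.zeros_like(mask);m[y0:y1,x0:x1]=mask[y0:y1,x0:x1]
    return max(cv2.findContours(m,0,2)[0],key=cv2.contourArea)
U=np.uint8
try:
    c=blob((im2.min(2)>195).astype(U)*255,143,198,243,275);b=cv2.boundingRect(c);e2=(b[0]+b[2]/2,b[1]+b[3]/2);print("coaster tri",b,tri(e2,(392.8,208)))
except Exception as x:print(x)
c=blob((im.max(2)<60).astype(U)*255,120,190,185,245);r=cv2.minAreaRect(c);bp=cv2.boxPoints(r);print("holder",r)
for z in(.01,.035):print(z,at_z("top",r[0],z),np.array([at_z("top",p,z)[:2] for p in bp]).tolist())
print("floor", at_z("top",(154,217),.012),at_z("scene",(382,229),.012))
A=lambda p:(190+p[0]/3.7,30+p[1]/3.7)
for z in(.084,.092):
    a=at_z("top",A((277,452)),z);b=at_z("top",A((268,529)),z);d=a-b;print("handle",a,b,np.linalg.norm(d),"yaw",np.arctan2(d[1],d[0]))
for z in(.174,.182):
    a=at_z("top",A((20,345)),z);b=at_z("top",A((510,410)),z);c=at_z("top",A((63,57)),z);print("pane front",a,b,np.linalg.norm(a-b),np.linalg.norm(a-c),"yaw of y",np.arctan2(-(a-b)[0],(a-b)[1]))
for l in [((225,437),(330,449))]:
    a,b=[at_z("top",A(p),.097) for p in l];print("body front edge",a,b,np.linalg.norm(a-b))
print("nn handle",at_z("top",(263,167),.077))
for n,p in dict(cone=(340,195),shell=(207,196),fork=(287,247),clamp=(207,122)).items(): print(n,at_z("top",p,.17 if n=="clamp" else .03))
E
```

```text
coaster tri (145, 244, 50, 31) (array([ 0.4998, -0.2861,  0.0117]), np.float64(0.0009207389903628293))
holder ((153.0, 215.0), (40.0, 42.0), 90.0)
0.01 [0.4833 0.2963 0.01  ] [[0.5322925319014769, 0.348371236842304], [0.5321600500255362, 0.24549046270765676], [0.43462429513262363, 0.244448766744618], [0.4346703385211992, 0.3468718605863285]]
0.035 [0.4824 0.288  0.035 ] [[0.5300232918979594, 0.3387000994289718], [0.5298943935224274, 0.23860214591433565], [0.4349968818988461, 0.23758862677082518], [0.43504167986044834, 0.3372412797803643]]
floor [0.4784 0.2931 0.012 ] [0.4794 0.2895 0.012 ]
handle [0.622 0.021 0.084] [0.5749 0.0264 0.084 ] 0.04744292992344997 yaw -0.11495161221234254
handle [0.6204 0.0207 0.092 ] [0.5737 0.0261 0.092 ] 0.04699653902994469 yaw -0.11495161221234239
pane front [0.6629 0.1584 0.174 ] [ 0.6264 -0.1091  0.174 ] 0.2700124258387071 0.1621368773129143 yaw of y -0.1357015900403114
pane front [0.6606 0.1567 0.182 ] [ 0.6245 -0.108   0.182 ] 0.2671711209177875 0.16043073247183612 yaw of y -0.1357015900403115
body front edge [0.6285 0.0517 0.097 ] [ 0.6211 -0.0113  0.097 ] 0.06342882472434411
nn handle [0.5895 0.0254 0.077 ]
cone [ 0.5298 -0.1561  0.03  ]
shell [0.5279 0.161  0.03  ]
fork [ 0.4064 -0.0297  0.03  ]
clamp [0.6665 0.1357 0.17  ]
```

```bash
cat > plan.py <<'E'
import sys
from h import *
def plan(x,y,z,yaw=None):
    o=ctrl.get_obs();R=Ro.from_rotvec(o["tool_rot"]).as_matrix();p=np.array(o["tool_pos"])
    ps=np.arctan2(R[1,0],R[0,0]);print("t",round(o["t"],2),"pos",p.round(4),"yaw",ps.round(3),"tilt",np.arccos(-R[2,2]).round(4),"q6",round(o["q"][5],2),"F",np.round(o["contact_force"],1),"op",round(o["opening"],4),"gf",round(o["grip_force"],1))
    d=R.T@(np.array([x,y,z])-p)*100
    Rt=Ro.from_euler("z",ps if yaw is None else yaw).as_matrix()@np.diag([1,-1,-1.])
    print("shift cm",d.round(2),"turn",Ro.from_matrix(R.T@Rt).as_rotvec().round(3))
if __name__=="__main__":plan(*map(float,sys.argv[1:]))
E
python3 -m handwheel '[[[6,-5,0.5],[0,0,0.08]],[[11.5,-9.8,1],[0,0,0.16]],[[17,-14.5,1.5],[0,0,0.24]],[[22.5,-19,2],[0,0,0.32]],[[28,-24,2.5],[0,0,0.41]]]' -1
python3 plan.py 0.582 0.0255 0.2 -0.117
```

```text
t: 1.32
tool_pos: [0.3516, -0.3328, 0.2291]
tool_rot: [3.136, -0.181, 0.001]
contact_force: [1.1, -0.6, 0.1]
opening: 0.0855
grip_force: 0.0
t 1.32 pos [ 0.3516 -0.3328  0.2291] yaw -0.116 tilt 0.0011 q6 0.77 F [ 1.1 -0.6  0.1] op 0.0855 gf 0.0
shift cm [ 18.76 -38.25   2.9 ] turn [ 0.001 -0.001  0.001]
```

```bash

python3 -m handwheel '[[[2.5,-5.5,0.5],[0,0,0]],[[5,-11,1],[0,0,0]],[[7.7,-16.5,1.5],[0,0,0]],[[10.5,-22,2],[0,0,0]],[[13,-27,2.5],[0,0,0]]]' >/dev/null
python3 -m handwheel '[[[2,-3.5,0],[0,0,0]],[[3.2,-5.5,0],[0,0,0]],[[3.4,-6,0],[0,0,0]],[[3.4,-6.2,0],[0,0,0]]]' >/dev/null
python3 plan.py 0.582 0.0255 0.075 -0.117
python3 - <<'E'
from h import *
np.set_printoptions(precision=4,suppress=True)
im=ctrl.get_image("top");cv2.imwrite("pics/c.png",cv2.resize(im[60:240,200:380],None,fx=3.3,fy=3.3,interpolation=cv2.INTER_CUBIC))
print([(r["position"],r["score"]) for r in ctrl.landmark_of("top","canister_handle")])
E
```

```text
t 2.45 pos [ 0.5507 -0.0231  0.2038] yaw -0.112 tilt 0.0005 q6 1.51 F [ 1.6  0.5 -0.4] op 0.0854 gf 0.0
shift cm [ 2.57 -5.19 12.88] turn [0.    0.    0.005]
[]
```

View pics/c.png

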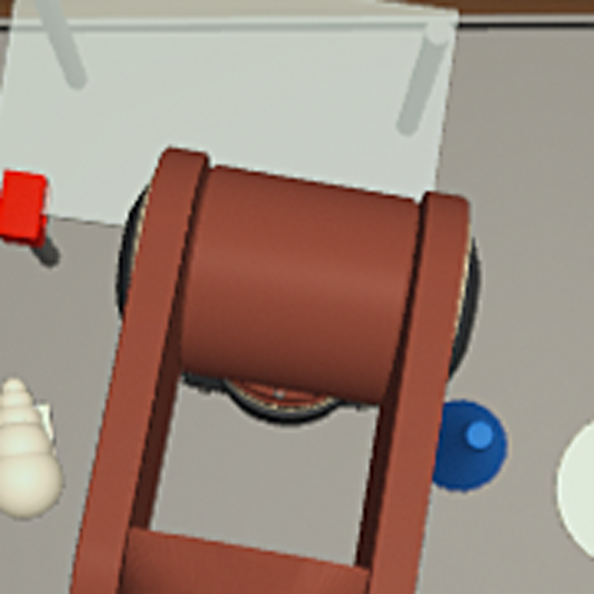

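The arm hides the canister in this view. The cone (480,445), the shell (25,460) and the clamp (25,205) are well clear of the descent.

```bash

python3 -m handwheel '[[[1.3,-2.6,0],[0,0,0]],[[2.5,-5,0],[0,0,0]],[[2.5,-5,2],[0,0,0]],[[2.5,-5,4],[0,0,0]],[[2.5,-5,4],[0,0,0]]]' >/dev/null
python3 plan.py 0.582 0.0255 0.075 -0.117
python3 - <<'E'
from h import *
im=ctrl.get_image("scene");cv2.imwrite("pics/d.png",cv2.resize(im[130:330,200:420],None,fx=3,fy=3,interpolation=cv2.INTER_CUBIC))
E
```

```text
t 3.17 pos [0.5787 0.0233 0.16  ] yaw -0.113 tilt 0.0068 q6 1.6 F [-0.7  0.1  0.5] op 0.0856 gf 0.0
shift cm [ 0.36 -0.26  8.5 ] turn [0.    0.007 0.004]
```

View pics/d.png

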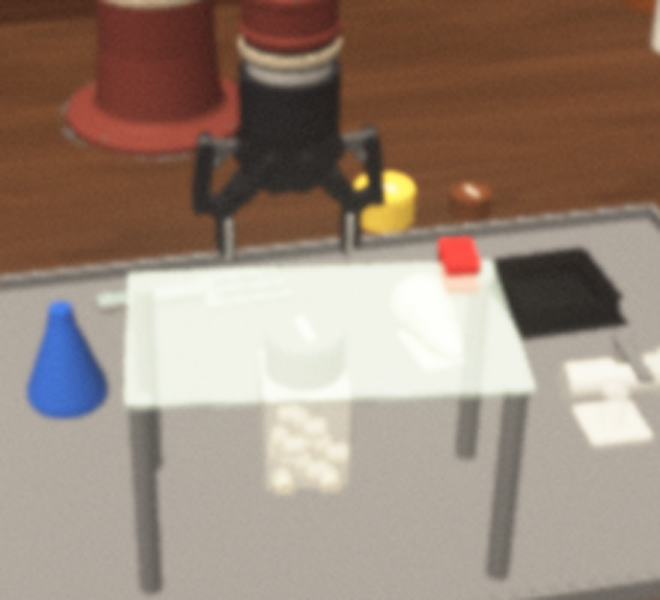

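The open gripper (pads at 228 and 350, 235) is centred over the canister axis and behind the pane's front edge, with nothing in its way. Next I descend and close.

```bash

python3 -m handwheel '[[[0.2,-0.2,2],[0,0,0]],[[0.3,-0.2,4],[0,0,0]],[[0.3,-0.2,6],[0,0,0]],[[0.3,-0.2,8],[0,0,0]],[[0.3,-0.2,8.5],[0,0,0]]]' >/dev/null
python3 -m handwheel '[[[0,0,0],[0,0,0]]]' >/dev/null
python3 plan.py 0.582 0.0255 0.075 -0.117
python3 -m handwheel '[[[0,0,0],[0,0,0]],[[0,0,0],[0,0,0]],[[0,0,0],[0,0,0]],[[0,0,0],[0,0,0]],[[0,0,0],[0,0,0]]]' 1 90
python3 plan.py 0.582 0.0255 0.075 -0.117
```

```text
t 3.98 pos [0.5844 0.0257 0.0784] yaw -0.112 tilt 0.0007 q6 1.6 F [-0.  -0.2 -1.1] op 0.0858 gf 0.0
shift cm [-0.23  0.05  0.34] turn [0.    0.001 0.005]
t: 4.6
tool_pos: [0.5849, 0.0258, 0.0794]
tool_rot: [-3.136, 0.176, -0.001]
contact_force: [-0.2, 0.7, 1.9]
opening: 0.0109
grip_force: 87.7
t 4.6 pos [0.5849 0.0258 0.0794] yaw -0.112 tilt 0.0008 q6 1.6 F [-0.2  0.7  1.9] op 0.0109 gf 87.7
shift cm [-0.28  0.06  0.44] turn [-0.    -0.001  0.005]
```

```bash

python3 -m handwheel '[[[0,0,-0.3],[0,0,0]],[[0,0,-0.8],[0,0,0]],[[0,0,-1.3],[0,0,0]],[[-0.5,0,-1.5],[0,0,0]],[[-1.5,0,-1.5],[0,0,0]]]' - 110
python3 -m handwheel '[[[-1.5,0,0],[0,0,0]],[[-3.2,0,0],[0,0,0]],[[-5,0,0],[0,0,0]],[[-6.5,0,0],[0,0,0]],[[-7.5,0,0],[0,0,0]]]'
python3 plan.py 0.45 0.06 0.18 0
python3 - <<'E'
from h import *
im=ctrl.get_image("scene");cv2.imwrite("pics/e.png",cv2.resize(im[130:330,200:420],None,fx=3,fy=3,interpolation=cv2.INTER_CUBIC))
E
```

```text
t: 5.22
tool_pos: [0.5694, 0.0273, 0.0941]
tool_rot: [3.137, -0.176, 0.0]
contact_force: [0.6, -0.1, -3.2]
opening: 0.0104
grip_force: 107.5
t: 5.85
tool_pos: [0.4938, 0.0359, 0.0937]
tool_rot: [3.137, -0.176, -0.001]
contact_force: [-0.8, 0.1, -4.2]
opening: 0.0104
grip_force: 107.6
t 5.85 pos [0.4938 0.0359 0.0937] yaw -0.112 tilt 0.0004 q6 1.61 F [-0.8  0.1 -4.2] op 0.0104 gf 107.6
shift cm [-4.62 -1.9  -8.63] turn [ 0.     0.    -0.112]
```

View pics/e.png

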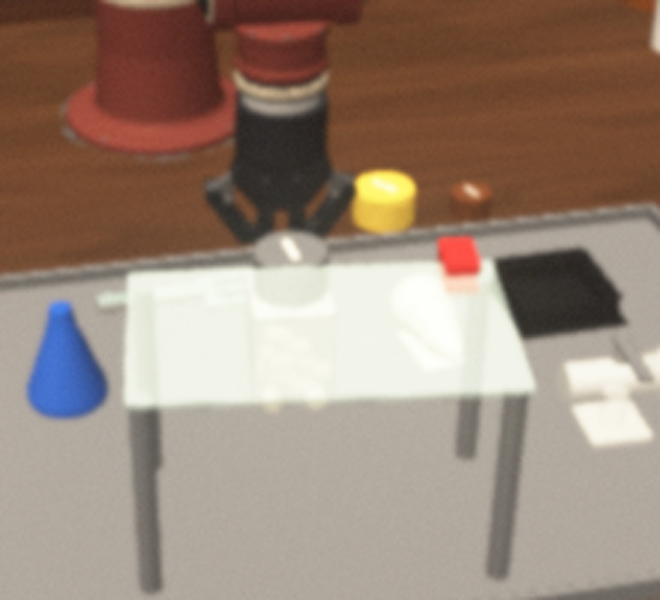

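The canister hangs upright in the gripper, its cap (290,265) now in front of the pane with plenty of clearance. Next I lift it and carry it to the holder.

```bash

python3 -m handwheel '[[[-1,0,-1],[0,0,0]],[[-2.5,0,-3],[0,0,-0.03]],[[-4,-0.5,-5.5],[0,0,-0.06]],[[-5,-1.2,-8],[0,0,-0.09]],[[-5.5,-2,-9.6],[0,0,-0.112]]]' >/dev/null
python3 -m handwheel '[[[-0.4,-3,0],[0,0,0]],[[-1,-6.5,0],[0,0,0]],[[-1.7,-10,0],[0,0,0]],[[-2.4,-13.5,0],[0,0,0]],[[-3,-17,0],[0,0,0]]]' >/dev/null
python3 -m handwheel '[[[-0.3,-2.5,0],[0,0,0]],[[-0.3,-3.5,0],[0,0,0]],[[-0.3,-3.8,0],[0,0,0]]]' >/dev/null
python3 plan.py 0.405 0.29 0.19 0
python3 - <<'E'
from h import *
np.set_printoptions(precision=4,suppress=True)
im=ctrl.get_image("top")
for q in("cap","canister","holder_floor","canister_handle"):print(q,[(np.round(r["position"],1),round(r["score"],2)) for r in ctrl.landmark_of("top",q)][:4])
ctrl.get_image("scene")
for q in("cap","canister","holder_floor"):print(q,[(np.round(r["position"],1),round(r["score"],2)) for r in ctrl.landmark_of("scene",q)][:4])
a=cv2.imread("pics/a_top.png")
f=lambda i:cv2.resize(i,None,fx=4,fy=4,interpolation=cv2.INTER_CUBIC)
cv2.imwrite("pics/f.png",np.hstack([f(a[170:260,110:200]),f(im[170:260,110:200])]))
E
```

```text
t 7.53 pos [0.4098 0.2699 0.1897] yaw 0.0 tilt 0.0006 q6 2.0 F [ 0.8 -0.4 -3.2] op 0.0099 gf 107.9
shift cm [-0.48 -2.01 -0.03] turn [0.001 0.    0.   ]
cap [(array([131.8, 212.2]), 0.95), (array([197. , 294.7]), 0.84), (array([161.1, 295.3]), 0.68), (array([371.7, 304.8]), 0.65)]
canister [(array([148.7, 214.6]), 0.77)]
holder_floor [(array([152.6, 217.2]), 0.86)]
canister_handle [(array([140.8, 248.6]), 0.87), (array([391.3, 210.3]), 0.21)]
cap [(array([187.4, 212.5]), 0.68), (array([328.9, 203.9]), 0.64), (array([383.3, 165.6]), 0.63), (array([356.4, 199. ]), 0.46)]
canister [(array([378.7, 197.5]), 0.89)]
holder_floor [(array([380.7, 233.9]), 0.65)]
```

View pics/f.png

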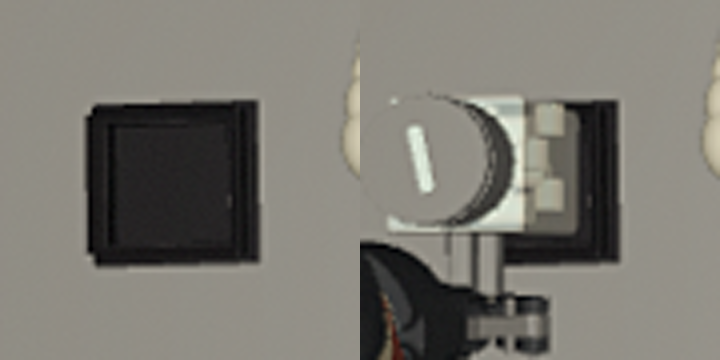

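The left panel shows the empty holder, square to the picture, with the recess centred at about (154,216) px. The right panel shows the canister body top (shoulder) spanning (388–524, 97–232) in the crop, held level.

```bash
python3 - <<'E'
from h import *
np.set_printoptions(precision=4,suppress=True)
o=ctrl.get_obs();p=np.array(o["tool_pos"]);zb=p[2]-.0744
print("tcp",p)
print("body top",at_z("top",(134,211.1),zb+.09)-p)
print("cap nn top",at_z("top",(131.8,212.2),zb+.092)-p)
print("can nn top",at_z("top",(148.7,214.6),zb)-p,"scene",at_z("scene",(378.7,197.5),zb)-p)
print("cap tri",tri((383.3,165.6),(131.8,212.2)),"can tri",tri((378.7,197.5),(148.7,214.6)))
print("floor",at_z("top",(152.6,217.2),.0095),at_z("top",(153.9,216.3),.0095),at_z("scene",(381.5,231),.0095))
E
```

```text
tcp [0.4099 0.2694 0.19  ]
body top [ 0.0736 -0.001   0.0156]
cap nn top [0.0714 0.0024 0.0176]
can nn top [ 0.0704  0.0013 -0.0744] scene [ 0.0717 -0.0003 -0.0744]
cap tri (array([0.4813, 0.2721, 0.2082]), np.float64(0.000897170901791783)) can tri (array([0.4801, 0.2703, 0.1148]), np.float64(0.0012198224066068994))
floor [0.478  0.2973 0.0095] [0.4802 0.2942 0.0095] [0.485  0.2862 0.0095]
```

```bash

python3 -m handwheel '[[[-0.1,-1,0.5],[0,0,0]],[[-0.2,-1.8,2],[0,0,0]],[[-0.25,-2.15,4],[0,0,0]],[[-0.25,-2.15,6],[0,0,0]],[[-0.25,-2.15,7],[0,0,0]]]' >/dev/null
python3 -m handwheel '[[[0,0,0],[0,0,0]]]' >/dev/null
python3 plan.py 0.4075 0.291 0.084 0
python3 - <<'E'
from h import *
a=ctrl.get_image("top");b=ctrl.get_image("scene")
f=lambda i,k:cv2.resize(i,None,fx=k,fy=k,interpolation=cv2.INTER_CUBIC)
cv2.imwrite("pics/g.png",np.hstack([f(a[180:260,115:195],4.9),f(b[150:250,340:440],3.92)]))
E
```

```text
t 8.72 pos [0.4063 0.2911 0.1184] yaw 0.0 tilt 0.0028 q6 2.04 F [-0.2  0.2 -3.1] op 0.0102 gf 107.9
shift cm [0.13 0.01 3.44] turn [0.001 0.003 0.   ]
```

View pics/g.png

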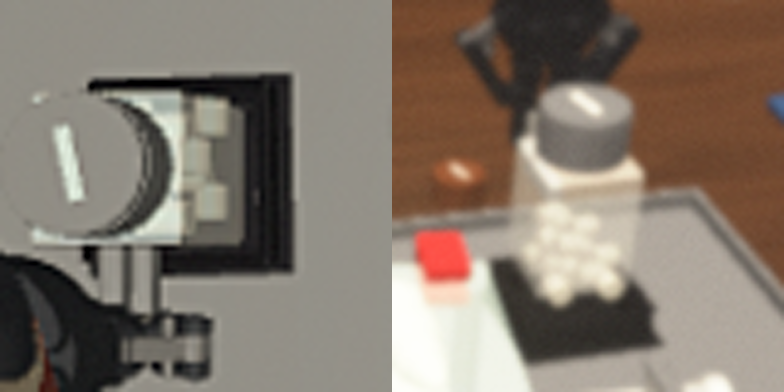

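Top panel: the body underside spans rows 107–245 and its right edge is at column 243, inside the holder outline (rows 75–272, right edge 292). The scene panel shows it upright above the recess.

```bash
python3 - <<'E'
from h import *
P=lambda c,r:(115+c/4.9,180+r/4.9)
print("body right-edge y",at_z("top",P(243,176),.043)[1],"x top/bot",at_z("top",P(243,107),.043)[0],at_z("top",P(243,245),.043)[0])
for z in(.005,.033):print("holder right",z,at_z("top",P(292,176),z)[1],"x",at_z("top",P(292,75),z)[0],at_z("top",P(292,272),z)[0])
E
python3 -m handwheel '[[[0.1,0,0.4],[0,0,0]],[[0.1,0,0.9],[0,0,0]],[[0.1,0,1.4],[0,0,0]],[[0.1,0,1.9],[0,0,0]],[[0.1,0,1.9],[0,0,0]]]'
```

```text
body right-edge y 0.25802737121677344 x top/bot 0.5130600075406513 0.44683937114808847
holder right 0.005 0.24486641463717643 x 0.5318575230967791 0.43330395738486854
holder right 0.033 0.23721181511137968 x 0.5293427571990754 0.4337587934451278
t: 9.45
tool_pos: [0.4079, 0.2911, 0.1003]
tool_rot: [3.141, -0.0, -0.002]
contact_force: [0.9, -0.9, -4.3]
opening: 0.0104
grip_force: 107.9
```

```bash

python3 -m handwheel '[[[0,0,0.3],[0,0,0]],[[0,0,0.6],[0,0,0]],[[0,0,0.9],[0,0,0]],[[0,0,1.2],[0,0,0]]]'
python3 -m handwheel '[[[0,0,0.2],[0,0,0]],[[0,0,0.4],[0,0,0]],[[0,0,0.4],[0,0,0]]]'
```

```text
t: 9.95
tool_pos: [0.4091, 0.2938, 0.0931]
tool_rot: [-3.137, -0.002, -0.003]
contact_force: [-16.5, 2.0, 19.1]
opening: 0.0105
grip_force: 112.9
t: 10.32
tool_pos: [0.4066, 0.2936, 0.0877]
tool_rot: [-3.138, -0.003, 0.007]
contact_force: [-18.4, 2.8, 15.5]
opening: 0.0104
grip_force: 114.7
```

```bash

python3 -m handwheel '[[[-0.15,-0.15,0],[0,0,0]],[[-0.3,-0.25,0],[0,0,0]],[[-0.3,-0.25,0.1],[0,0,0]],[[-0.3,-0.25,0.2],[0,0,0]]]'
python3 -m handwheel '[[[0,0,0.1],[0,0,0]],[[0,0,0.2],[0,0,0]]]'
```

```text
t: 10.82
tool_pos: [0.4054, 0.2952, 0.0862]
tool_rot: [-3.14, -0.001, -0.0]
contact_force: [-16.2, -1.7, 19.1]
opening: 0.0104
grip_force: 115.0
t: 11.08
tool_pos: [0.4044, 0.2949, 0.0835]
tool_rot: [-3.14, -0.001, 0.004]
contact_force: [-13.4, 0.2, 10.0]
opening: 0.0105
grip_force: 114.9
```

```bash

python3 -m handwheel '[[[-0.15,0,0],[0,0,0]],[[-0.3,0,0.1],[0,0,0]],[[-0.3,0,0.2],[0,0,0]],[[-0.3,0,0.3],[0,0,0]]]'
python3 - <<'E'
from h import *
np.set_printoptions(precision=4,suppress=True)
a=ctrl.get_image("top");b=ctrl.get_image("scene")
A={c:{q:[(np.round(r["position"],1),round(r["score"],2)) for r in ctrl.landmark_of(c,q)][:5] for q in("cap","canister")} for c in("top","scene")}
print(A)
f=lambda i,k:cv2.resize(i,None,fx=k,fy=k,interpolation=cv2.INTER_CUBIC)
cv2.imwrite("pics/i.png",np.hstack([f(a[180:260,115:195],4.9),f(b[150:250,340:440],3.92)]))
E
```

```text
t: 11.58
tool_pos: [0.4032, 0.2953, 0.0813]
tool_rot: [-3.139, -0.001, -0.003]
contact_force: [-10.2, -0.4, 11.6]
opening: 0.0101
grip_force: 114.9
{'top': {'cap': [(array([374.1, 302.7]), 0.77), (array([138.7, 222.1]), 0.74), (array([161.6, 291.9]), 0.6), (array([196.1, 294.4]), 0.57)], 'canister': [(array([151.7, 215. ]), 0.76)]}, 'scene': {'cap': [(array([389.9, 194.3]), 0.78), (array([356.5, 198.1]), 0.69), (array([327.3, 203.2]), 0.64), (array([169.5, 259.2]), 0.64)], 'canister': [(array([403.7, 271.7]), 0.74), (array([384.3, 230.9]), 0.61)]}}
```

View pics/i.png

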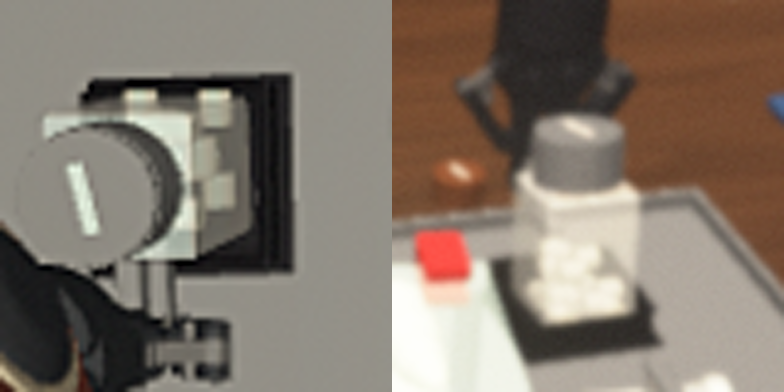

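The canister is now pitched in the grip: the shoulder has shifted towards the robot (rows 112–258) while the far bottom edge (row 97) sits on the holder's far wall. That is about 0.14 rad of tilt. I'll lift, level it with the tool, and lower it again a few mm nearer to the robot.

```bash

python3 - <<'E'
from h import *
P=lambda c,r:(115+c/4.9,180+r/4.9)
print("far bottom",at_z("top",P(250,97),.018),"near bottom",at_z("top",P(250,238),.01))
s=[at_z("top",P(c,r),z)for c,r,z in((44,112,.105),(192,112,.105),(196,258,.096))];print("shoulder",s)
E
python3 -m handwheel '[[[0,0,-0.6],[0,0,0]],[[0,0,-1.4],[0,0,0]],[[0,0,-2.3],[0,0,0]],[[0,0,-3.2],[0,0,0]],[[0,0,-3.2],[0,0,0]]]' - 120
python3 plan.py 0.405 0.2935 0.12 0
python3 - <<'E'
from h import *
a=ctrl.get_image("top");b=ctrl.get_image("scene")
f=lambda i,k:cv2.resize(i,None,fx=k,fy=k,interpolation=cv2.INTER_CUBIC)
cv2.imwrite("pics/j.png",np.hstack([f(a[180:260,115:195],4.9),f(b[150:250,340:440],3.92)]))
E
```

```text
far bottom [0.51981947 0.26251487 0.018     ] near bottom [0.45025265 0.26407503 0.01      ]
shoulder [array([0.50642284, 0.32898579, 0.105     ]), array([0.50634834, 0.26262376, 0.105     ]), array([0.44109553, 0.26291876, 0.096     ])]
t: 12.5
tool_pos: [0.403, 0.2941, 0.1111]
tool_rot: [-3.141, 0.001, -0.003]
contact_force: [-1.4, 0.6, -3.8]
opening: 0.0105
grip_force: 119.3
t 12.5 pos [0.403  0.2941 0.1111] yaw -0.0 tilt 0.0022 q6 2.05 F [-1.4  0.6 -3.8] op 0.0105 gf 119.3
shift cm [ 0.21  0.06 -0.89] turn [-0.001 -0.002 -0.   ]
```

View pics/j.png

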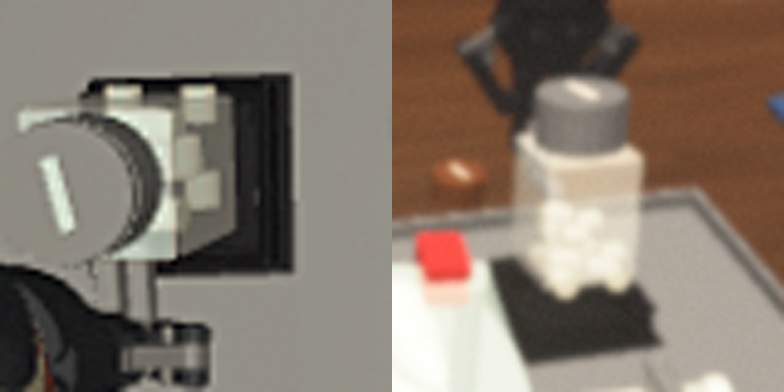

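The far bottom edge is still displaced and the canister is still pitched by about 0.13 rad in the grip, now clear above the holder. I'll level it by pitching the tool.

```bash

python3 -m handwheel '[[[0.1,-0.05,-0.5],[0,-0.03,0]],[[0.2,-0.1,-1],[0,-0.06,0]],[[0.3,-0.1,-1],[0,-0.1,0]],[[0.4,-0.15,-1],[0,-0.13,0]],[[0.4,-0.15,-1],[0,-0.13,0]]]'
python3 -m handwheel '[[[0,0,0],[0,0,0]]]' >/dev/null
python3 plan.py 0.4075 0.2955 0.12 0
python3 - <<'E'
from h import *
a=ctrl.get_image("top");b=ctrl.get_image("scene")
f=lambda i,k:cv2.resize(i,None,fx=k,fy=k,interpolation=cv2.INTER_CUBIC)
cv2.imwrite("pics/k.png",np.hstack([f(a[180:260,115:195],4.9),f(b[150:250,340:440],3.92)]))
E
```

```text
t: 13.22
tool_pos: [0.4067, 0.2951, 0.1196]
tool_rot: [3.135, -0.001, -0.206]
contact_force: [-1.0, 0.5, -3.6]
opening: 0.0105
grip_force: 119.6
t 13.35 pos [0.4061 0.2952 0.1196] yaw -0.0 tilt 0.1307 q6 2.01 F [-1.9 -0.7 -2.5] op 0.0098 gf 119.3
shift cm [ 0.14 -0.03 -0.06] turn [ 0.     0.131 -0.   ]
```

View pics/k.png

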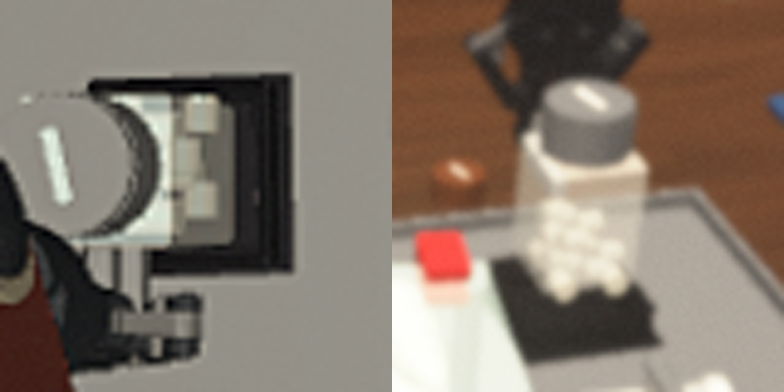

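That makes the canister level again above the recess (shoulder rows 93–245, underside about 103–245). I have now viewed 11 pictures, one over the limit of 10, so I'll work from numbers only from here.

```bash

python3 -m handwheel '[[[0.2,-0.02,0.5],[0,0,0]],[[0.27,-0.03,1.0],[0,0,0]],[[0.33,-0.03,1.5],[0,0,0]],[[0.38,-0.03,1.9],[0,0,0]],[[0.38,-0.03,1.9],[0,0,0]]]'
python3 -m handwheel '[[[0.05,0,0.4],[0,0,0]],[[0.1,0,0.7],[0,0,0]],[[0.1,0,0.7],[0,0,0]]]'
```

```text
t: 14.08
tool_pos: [0.4072, 0.2954, 0.1]
tool_rot: [3.134, -0.0, -0.206]
contact_force: [-1.5, -0.9, -3.3]
opening: 0.0101
grip_force: 119.5
t: 14.45
tool_pos: [0.4074, 0.2955, 0.0931]
tool_rot: [3.135, -0.0, -0.205]
contact_force: [1.7, -0.3, -3.5]
opening: 0.0102
grip_force: 119.3
```

```bash

python3 -m handwheel '[[[0.04,0,0.3],[0,0,0]],[[0.08,0,0.6],[0,0,0]],[[0.08,0,0.6],[0,0,0]]]'
python3 -m handwheel '[[[0.03,0,0.2],[0,0,0]],[[0.05,0,0.35],[0,0,0]],[[0.05,0,0.35],[0,0,0]]]'
```

```text
t: 14.82
tool_pos: [0.4073, 0.2954, 0.087]
tool_rot: [3.135, -0.0, -0.205]
contact_force: [-0.2, -0.3, -3.5]
opening: 0.0101
grip_force: 119.1
t: 15.2
tool_pos: [0.4076, 0.2955, 0.0837]
tool_rot: [3.135, -0.0, -0.204]
contact_force: [0.5, 0.4, -4.2]
opening: 0.0101
grip_force: 119.7
```

```bash

python3 -m handwheel '[[[0.01,0,0.1],[0,0,0]],[[0.02,0,0.15],[0,0,0]],[[0.02,0,0.15],[0,0,0]]]'
python3 -m handwheel '[[[0.02,0,0.1],[0,0,0]],[[0.02,0,0.15],[0,0,0]],[[0.02,0,0.15],[0,0,0]]]'
```

```text
t: 15.58
tool_pos: [0.4077, 0.2956, 0.0824]
tool_rot: [3.135, -0.0, -0.204]
contact_force: [1.1, -0.1, -3.7]
opening: 0.0104
grip_force: 118.9
t: 15.95
tool_pos: [0.4082, 0.2959, 0.0817]
tool_rot: [-3.134, 0.0, 0.202]
contact_force: [-0.8, -0.1, 1.2]
opening: 0.0101
grip_force: 119.9
```

```bash

python3 -m handwheel '[[[0,0,0],[0,0,0]],[[0,0,0],[0,0,0]],[[0,0,0],[0,0,0]],[[0,0,0],[0,0,0]],[[0,0,0],[0,0,0]]]' -1 60
python3 -m handwheel '[[[-0.5,0,0],[0,0,0]],[[-1,0,-0.3],[0,0.03,0]],[[-1.3,0,-1.5],[0,0.06,0]],[[-1.6,0,-3.5],[0,0.1,0]],[[-1.8,0,-6],[0,0.13,0]]]'
python3 -m handwheel '[[[0,0,-2],[0,0,0]],[[0,0,-4],[0,0,0]],[[0,0,-6],[0,0,0]],[[0,0,-7],[0,0,0]]]'
python3 - <<'E'
from h import *
np.set_printoptions(precision=4,suppress=True)
a=ctrl.get_image("top");b=ctrl.get_image("scene")
cv2.imwrite("pics/l_top.png",a);cv2.imwrite("pics/l_scene.png",b)
A={}
for c in("top","scene"):
    for q in("cap","canister","canister_handle"):
        A[c,q]=[(r["position"],round(r["score"],2)) for r in ctrl.landmark_of(c,q)][:5];print(c,q,[(np.round(p,1),s) for p,s in A[c,q]])
for q,z in(("cap",.101),("canister",.009),("canister_handle",.079)):
    for c in("top","scene"):print(q,c,[at_z(c,p,z) for p,s in A[c,q]])
E
```

```text
t: 16.58
tool_pos: [0.4077, 0.2956, 0.0809]
tool_rot: [-3.135, 0.0, 0.204]
contact_force: [0.4, 0.8, 0.7]
opening: 0.0851
grip_force: 0.0
t: 17.2
tool_pos: [0.397, 0.2955, 0.1438]
tool_rot: [-3.142, -0.0, -0.003]
contact_force: [0.2, 0.5, -0.1]
opening: 0.0854
grip_force: 0.0
t: 17.7
tool_pos: [0.398, 0.2959, 0.2149]
tool_rot: [-3.14, 0.0, -0.004]
contact_force: [-0.8, 0.3, 0.3]
opening: 0.0851
grip_force: 0.0
top cap [(array([140.8, 215.8]), 0.9), (array([163.3, 293.4]), 0.79), (array([372. , 304.6]), 0.77)]
top canister [(array([152. , 218.7]), 0.62)]
top canister_handle [(array([144.7, 245.2]), 0.93)]
scene cap [(array([390.2, 203.7]), 0.82), (array([326.4, 201.7]), 0.67), (array([356.3, 195.4]), 0.62), (array([189.5, 213.7]), 0.49)]
scene canister [(array([385.1, 232.2]), 0.81)]
scene canister_handle [(array([373.4, 193.6]), 0.76), (array([221.6, 262.2]), 0.27)]
cap top [array([0.4782, 0.2931, 0.101 ]), array([0.309 , 0.2415, 0.101 ]), array([ 0.2852, -0.212 ,  0.101 ])]
cap scene [array([0.4953, 0.2973, 0.101 ]), array([0.4496, 0.1358, 0.101 ]), array([0.4339, 0.2241, 0.101 ]), array([ 0.4345, -0.2244,  0.101 ])]
canister top [array([0.4743, 0.2989, 0.009 ])]
canister scene [array([0.492, 0.294, 0.009])]
canister_handle top [array([0.4128, 0.2913, 0.079 ])]
canister_handle scene [array([0.3974, 0.2882, 0.079 ]), array([ 0.629 , -0.1619,  0.079 ])]
```

```bash
python3 - <<'E'
from h import *
np.set_printoptions(precision=4,suppress=True)
print("cap tri",tri((390.2,203.7),(140.8,215.8)),"can tri",tri((385.1,232.2),(152,218.7)))
a=cv2.imread("pics/l_top.png")[180:260,105:195];g=cv2.cvtColor(a,6)
G=cv2.resize(g,None,fx=6,fy=6,interpolation=cv2.INTER_CUBIC)
c=cv2.HoughCircles(cv2.GaussianBlur(G,(0,0),3),cv2.HOUGH_GRADIENT,1,300,param1=60,param2=15,minRadius=65,maxRadius=105)
print(c)
if c is not None:
    for x,y,r in c[0][:3]:
        px=(105+x/6-.4,180+y/6-.4);k=ctrl.calibration("top");print(px,at_z("top",px,.1375),"r",r/6/k["fx"]*(.934-.1375))
m=(a.min(2)>205).astype(np.uint8);print(*["".join("%4d"%v for v in row[::1][10:62:2]) for row in g[14:76:3]],sep="\n")
E
```

```text
cap tri (array([0.4794, 0.3009, 0.0902]), np.float64(0.007516463932415948)) can tri (array([ 0.4746,  0.3025, -0.0034]), np.float64(0.0010572184821879347))
[[[207.5 196.5  83.4]]]
(np.float32(139.18333), np.float32(212.35)) [0.4841 0.2833 0.1375] r 0.029105313
 142 141 141 141 141 142 141 142 142 144 146 147 147 148 148 149 148 149 145 143 144 145 141 141 141 141
 141 141 142 142 141 141 140 140 138  17  44  39  12  12   9   4   4   3   7   6  12  18  20  20  18  18
 141 142 142 141 141 140 163 139 141 143 142 144 145 118  53 127 172 176 172 175 164 108 118 115  94  24
 141 140 141 141 138 140 141 141 138 138 141 141 143 143 144 104  53  96 216 213 201 125 164 165 146  95
 141 142 141 136 141 140 141 135 230 221 139 141 142 142 142 144  91  61  78 230 203 123 155 158 139 100
 141 141 140 142 140 141 141 137 193 219 133 141 142 142 143 144 129  67  57 162 201 165 158  92  97 100
 141 141 141 140 140 140 141 140 154 225 160 141 142 143 143 143 149 102  65 129 200 164 155  95  95 100
 141 141 140 141 140 141 141 141 134 225 219 140 143 142 144 145 116  61  62 158 198 154 138 104  92 100
[... 665 characters left out ...]
43 122  70  68 131 147 127  97 150  99 103 100 100 100 103 117 118 116
 141 141 140 141 141 141 142 142 141 141 143 144 128 147 129  96 150  96 150 142 143 143 143 143 144 143
 141 141 141 141 142 141 142 141 141 142 143 143 126 147 131  99 154  97 151 142 143 144 144 143 143 142
 141 142 141 141 141 141 141 142 141 142 142 144 120 140 125  62  64  58 152 142 143 143 143 144 143 144
 137 137 139 137 138 137 136 143 142 143 144 146 132 147 125  68  68  60 152 142 143 144 143 143 143 143
  59  64  62  41  46  47  44  65  81  43  17  36  31  47  49  38  18 155 144 143 143 144 142 144 143 143
  33  26  29 115  41  46  51  49  75  52  29  31  28  29  33  60  35 130 143 142 143 143 143 143 144 143
```

```bash

python3 -m handwheel '[[[3,0,0],[0,0,0]],[[6,0.1,0.5],[0,0,0]],[[8.2,0.1,2],[0,0,0]],[[8.2,0.1,4],[0,0,0]],[[8.2,0.1,5],[0,0,0]]]' >/dev/null
python3 -m handwheel '[[[0,0,0],[0,0,0]]]' >/dev/null
python3 plan.py 0.4805 0.2945 0.1235 0
```

```text
t 18.85 pos [0.478  0.2943 0.161 ] yaw 0.0 tilt 0.0032 q6 1.99 F [-0.7  0.9  0.1] op 0.0856 gf 0.0
shift cm [ 0.26 -0.03  3.75] turn [0.001 0.003 0.   ]
```

```bash

python3 -m handwheel '[[[0.1,0,1],[0,0,0]],[[0.2,0,2],[0,0,0]],[[0.2,0,3],[0,0,0]],[[0.2,0,3.7],[0,0,0]],[[0.2,0,3.7],[0,0,0]]]'
python3 -m handwheel '[[[0,0,0],[0,0,0]],[[0,0,0],[0,0,0]],[[0,0,0],[0,0,0]],[[0,0,0],[0,0,0]],[[0,0,0],[0,0,0]]]' 1 30
python3 plan.py 0.4805 0.2945 0.1235 0
```

```text
t: 19.48
tool_pos: [0.4811, 0.2943, 0.1247]
tool_rot: [3.141, -0.0, -0.002]
contact_force: [1.3, 0.2, 0.1]
opening: 0.0851
grip_force: 0.0
t: 20.1
tool_pos: [0.482, 0.295, 0.1264]
tool_rot: [-3.141, 0.0, -0.002]
contact_force: [-1.4, 2.0, 3.7]
opening: 0.06
grip_force: 32.6
t 20.1 pos [0.482  0.295  0.1264] yaw -0.0 tilt 0.0014 q6 1.99 F [-1.4  2.   3.7] op 0.06 gf 32.6
shift cm [-0.15  0.05  0.29] turn [-0.001 -0.001 -0.   ]
```

```bash

python3 -m handwheel '[[[0,0,0],[0,0,0]],[[0,0,-0.03],[0,0,-0.13]],[[0,0,-0.07],[0,0,-0.28]],[[0,0,-0.12],[0,0,-0.45]],[[0,0,-0.16],[0,0,-0.62]]]' - 60
python3 plan.py 0.482 0.295 0.1264
python3 -m handwheel '[[[0,0,-0.04],[0,0,-0.16]],[[0,0,-0.08],[0,0,-0.32]],[[0,0,-0.12],[0,0,-0.48]],[[0,0,-0.15],[0,0,-0.6]],[[0,0,-0.15],[0,0,-0.6]]]'
python3 plan.py 0.482 0.295 0.1264; python3 -c "
from station import ctrl;print(ctrl.get_obs()['wrist_torque'])"
```

```text
t: 20.72
tool_pos: [0.4823, 0.2942, 0.128]
tool_rot: [2.988, 0.966, 0.002]
contact_force: [1.7, -0.7, 5.1]
opening: 0.0589
grip_force: 63.2
t 20.73 pos [0.4823 0.2942 0.128 ] yaw 0.625 tilt 0.0017 q6 1.36 F [ 1.7 -0.7  5.1] op 0.0589 gf 63.2
shift cm [ 0.02 -0.08  0.16] turn [ 0.002 -0.001 -0.   ]
t: 21.35
tool_pos: [0.4822, 0.2943, 0.1293]
tool_rot: [2.575, 1.797, 0.001]
contact_force: [-0.1, -0.3, 3.8]
opening: 0.0592
grip_force: 63.2
t 21.35 pos [0.4822 0.2943 0.1293] yaw 1.218 tilt 0.0015 q6 0.77 F [-0.1 -0.3  3.8] op 0.0592 gf 63.2
shift cm [ 0.06 -0.04  0.29] turn [0.001 0.    0.   ]
[-0.08679738 -0.12328804  0.02828418]
```

```bash

python3 -m handwheel '[[[0,0,0],[0,0,0]],[[0,0,0],[0,0,0]],[[0,0,0],[0,0,0]]]' -1
python3 -m handwheel '[[[0,0,0],[0,0,0]],[[0,0,0],[0,0,0]],[[0,0,0],[0,0,0]],[[0,0,0],[0,0,0]]]' 1 60
python3 -m handwheel '[[[0,0,-0.04],[0,0,-0.16]],[[0,0,-0.08],[0,0,-0.32]],[[0,0,-0.12],[0,0,-0.48]],[[0,0,-0.16],[0,0,-0.64]],[[0,0,-0.2],[0,0,-0.8]]]'
python3 -m handwheel '[[[0,0,-0.04],[0,0,-0.16]],[[0,0,-0.08],[0,0,-0.32]],[[0,0,-0.12],[0,0,-0.48]],[[0,0,-0.15],[0,0,-0.6]],[[0,0,-0.15],[0,0,-0.6]]]'
python3 plan.py 0.482 0.295 0.1264
```

```text
t: 21.72
tool_pos: [0.4811, 0.2943, 0.128]
tool_rot: [-2.575, -1.799, 0.002]
contact_force: [-0.7, -0.6, 0.3]
opening: 0.0854
grip_force: 0.0
t: 22.22
tool_pos: [0.4819, 0.2945, 0.1291]
tool_rot: [2.575, 1.799, 0.001]
contact_force: [1.5, -0.5, 2.1]
opening: 0.0594
grip_force: 64.5
t: 22.85
tool_pos: [0.4821, 0.2944, 0.131]
tool_rot: [1.664, 2.663, 0.001]
contact_force: [1.6, -1.6, 0.1]
opening: 0.0589
grip_force: 64.5
t: 23.48
tool_pos: [0.482, 0.2947, 0.1326]
tool_rot: [0.812, 3.034, 0.001]
contact_force: [2.4, -0.3, 1.4]
opening: 0.0594
grip_force: 64.6
t 23.48 pos [0.482  0.2947 0.1326] yaw 2.618 tilt 0.0011 q6 -0.63 F [ 2.4 -0.3  1.4] op 0.0594 gf 64.6
shift cm [0.02 0.03 0.62] turn [0.001 0.001 0.   ]
```

```bash

python3 -m handwheel '[[[0,0,0],[0,0,0]],[[0,0,0],[0,0,0]],[[0,0,0],[0,0,0]]]' -1
python3 -m handwheel '[[[0,0,0],[0,0,0]],[[0,0,0],[0,0,0]],[[0,0,0],[0,0,0]],[[0,0,0],[0,0,0]]]' 1 60
python3 -m handwheel '[[[0,0,-0.04],[0,0,-0.16]],[[0,0,-0.08],[0,0,-0.32]],[[0,0,-0.12],[0,0,-0.48]],[[0,0,-0.16],[0,0,-0.64]],[[0,0,-0.2],[0,0,-0.8]]]'
python3 -m handwheel '[[[0,0,-0.04],[0,0,-0.16]],[[0,0,-0.08],[0,0,-0.32]],[[0,0,-0.12],[0,0,-0.48]],[[0,0,-0.16],[0,0,-0.64]],[[0,0,-0.2],[0,0,-0.75]]]'
python3 -m handwheel '[[[0,0,-0.05],[0,0,0]],[[0,0,-0.1],[0,0,0]],[[0,0,-0.2],[0,0,0]]]'
python3 plan.py 0.482 0.295 0.1264
```

```text
t: 23.85
tool_pos: [0.4813, 0.2946, 0.1321]
tool_rot: [-0.811, -3.035, 0.0]
contact_force: [-0.1, -0.2, 0.2]
opening: 0.0853
grip_force: 0.0
t: 24.35
tool_pos: [0.4817, 0.2947, 0.1327]
tool_rot: [0.81, 3.035, 0.001]
contact_force: [-2.0, -0.2, 2.3]
opening: 0.0591
grip_force: 63.8
t: 24.98
tool_pos: [0.4824, 0.2951, 0.1349]
tool_rot: [-0.443, 3.108, 0.002]
contact_force: [1.1, 3.3, 1.0]
opening: 0.0593
grip_force: 64.2
t: 25.6
tool_pos: [0.4822, 0.2951, 0.1367]
tool_rot: [-1.549, 2.731, 0.001]
contact_force: [0.9, 1.7, 0.4]
opening: 0.0592
grip_force: 64.2
t: 25.98
tool_pos: [0.4813, 0.2943, 0.1378]
tool_rot: [1.543, -2.735, 0.0]
contact_force: [-0.8, 0.8, -1.0]
opening: 0.0592
grip_force: 64.4
t 25.98 pos [0.4813 0.2943 0.1378] yaw -2.114 tilt 0.0011 q6 -2.18 F [-0.8  0.8 -1. ] op 0.0592 gf 64.4
shift cm [-0.1  -0.02  1.14] turn [ 0.    -0.001 -0.   ]
```

```bash

python3 -m handwheel '[[[0,0,-0.3],[0,0,0]],[[0,0,-0.7],[0,0,0]],[[0,0,-1.2],[0,0,0]],[[0,0,-1.8],[0,0,0]],[[0,0,-2.5],[0,0,0]]]'
python3 -m handwheel '[[[0,0,-1],[0,0,0]],[[0,0,-2],[0,0,0]],[[0,0,-3],[0,0,0]],[[0,0,-4],[0,0,0]],[[0,0,-4.5],[0,0,0]]]'
python3 plan.py 0.4 0.1 0.2 -2.114
python3 - <<'E'
from h import *
np.set_printoptions(precision=4,suppress=True)
ctrl.get_image("top");ctrl.get_image("scene");A={}
for c in("top","scene"):
    for q in("cap","canister"):
        A=[(r["position"],round(r["score"],2)) for r in ctrl.landmark_of(c,q)][:3];print(c,q,[(np.round(p,1),s,at_z(c,p,.009 if q!="cap" else .18)) for p,s in A])
E
```

```text
t: 26.6
tool_pos: [0.4816, 0.2945, 0.1639]
tool_rot: [1.545, -2.736, 0.0]
contact_force: [0.6, -0.0, -0.1]
opening: 0.059
grip_force: 64.4
t: 27.22
tool_pos: [0.4819, 0.2947, 0.2094]
tool_rot: [-1.544, 2.734, -0.0]
contact_force: [0.8, -0.6, -0.8]
opening: 0.0587
grip_force: 64.4
t 27.23 pos [0.4819 0.2947 0.2094] yaw -2.113 tilt 0.0012 q6 -2.18 F [ 0.8 -0.6 -0.8] op 0.0587 gf 64.4
shift cm [20.9  -3.04  0.92] turn [-0.001  0.001  0.001]
top cap [(array([373.5, 306.1]), 0.86, array([ 0.2978, -0.1956,  0.18  ])), (array([124.4, 213.9]), 0.64, array([0.4791, 0.2972, 0.18  ])), (array([199.3, 296.4]), 0.59, array([0.3164, 0.1466, 0.18  ]))]
top canister [(array([155.3, 220.8]), 0.88, array([0.4692, 0.2908, 0.009 ]))]
scene cap [(array([391.1, 171.9]), 0.71, array([0.4668, 0.3023, 0.18  ])), (array([356.9, 196.4]), 0.68, array([0.5712, 0.1747, 0.18  ])), (array([326.9, 202.5]), 0.66, array([0.584 , 0.0969, 0.18  ]))]
scene canister [(array([383.1, 229.2]), 0.69, array([0.4767, 0.294 , 0.009 ]))]
```

```bash

python3 -m handwheel '[[[3,-2,0],[0,0,0.08]],[[7.5,-4.8,0],[0,0,0.2]],[[12.2,-7.9,0],[0,0,0.35]],[[17,-11,0],[0,0,0.5]],[[21.5,-13.9,0],[0,0,0.65]]]' >/dev/null
python3 plan.py 0.5 -0.2865 0.2 3.27
```

```text
t 28.15 pos [0.4892 0.0369 0.208 ] yaw -2.768 tilt 0.0001 q6 -2.02 F [ 1.3  0.6 -0.7] op 0.0589 gf 64.4
shift cm [ 10.79 -30.51   0.8 ] turn [-0.    -0.     0.245]
```

```bash

python3 -m handwheel '[[[1.3,-3.5,0],[0,0,0.05]],[[3,-8.5,0],[0,0,0.1]],[[4.8,-13.5,0],[0,0,0.15]],[[6.5,-18.5,0],[0,0,0.2]],[[8.2,-23.3,0],[0,0,0.24]]]' >/dev/null
python3 -m handwheel '[[[0.4,-3.5,0.5],[0,0,0]],[[0.5,-6,2],[0,0,0]],[[0.7,-7.5,4],[0,0,0]],[[0.7,-7.8,5],[0,0,0]]]' >/dev/null
python3 -m handwheel '[[[0,0,0],[0,0,0]]]' >/dev/null
python3 plan.py 0.5 -0.2865 0.045
python3 - <<'E'
from h import *
np.set_printoptions(precision=4,suppress=True)
ctrl.get_image("top");ctrl.get_image("scene");z=ctrl.get_obs()["tool_pos"][2]-.025
for c in("top","scene"):
    for q in("cap","coaster_top"):
        A=[(r["position"],round(r["score"],2)) for r in ctrl.landmark_of(c,q)][:4];print(c,q,[(np.round(p,1),s,at_z(c,p,.0115 if q!="cap" else z)) for p,s in A])
E
```

```text
t 29.4 pos [ 0.5026 -0.2852  0.1566] yaw -3.003 tilt 0.0034 q6 -2.35 F [-0.6 -0.5 -0.5] op 0.0588 gf 64.5
shift cm [ 0.25 -0.12 11.16] turn [ 0.003 -0.002 -0.   ]
top cap [(array([160.6, 293.5]), 0.8, array([0.3142, 0.2374, 0.1335])), (array([373.3, 305.7]), 0.6, array([ 0.2894, -0.2067,  0.1335])), (array([195.6, 294.2]), 0.6, array([0.3128, 0.164 , 0.1335])), (array([410.6, 205.8]), 0.59, array([ 0.4975, -0.2874,  0.1335]))]
top coaster_top [(array([412.6, 202.5]), 0.73, array([ 0.513 , -0.3347,  0.0115])), (array([392.7, 210.6]), 0.64, array([ 0.4934, -0.2863,  0.0115])), (array([155.6, 214. ]), 0.33, array([0.4857, 0.2895, 0.0115]))]
scene cap [(array([165.1, 220.4]), 0.83, array([ 0.5078, -0.2819,  0.1335])), (array([326.1, 204.1]), 0.67, array([0.5148, 0.1158, 0.1335])), (array([354.2, 198.9]), 0.6, array([0.5046, 0.1929, 0.1335])), (array([186.7, 213.1]), 0.56, array([ 0.4847, -0.2298,  0.1335]))]
scene coaster_top [(array([165.6, 257.3]), 0.94, array([ 0.4878, -0.2966,  0.0115]))]
```

```bash

python3 -m handwheel '[[[0.1,-0.1,2],[0,0,0]],[[0.2,-0.1,5],[0,0,0]],[[0.2,-0.1,8],[0,0,0]],[[0.2,-0.1,10.3],[0,0,0]],[[0.2,-0.1,10.8],[0,0,0]]]'
python3 -m handwheel '[[[0,0,0.1],[0,0,0]],[[0,0,0.3],[0,0,0]],[[0,0,0.5],[0,0,0]],[[0,0,0.5],[0,0,0]]]'
```

```text
t: 30.32
tool_pos: [0.4995, -0.2863, 0.047]
tool_rot: [0.217, -3.13, -0.006]
contact_force: [-0.2, -0.8, -1.0]
opening: 0.059
grip_force: 64.5
t: 30.82
tool_pos: [0.5016, -0.2878, 0.0457]
tool_rot: [-0.217, 3.134, -0.001]
contact_force: [0.6, -0.5, -1.2]
opening: 0.0592
grip_force: 64.5
```

```bash

python3 -m handwheel '[[[0,0,0.2],[0,0,0]],[[0,0,0.4],[0,0,0]],[[0,0,0.4],[0,0,0]]]'
python3 -m handwheel '[[[0,0,0.1],[0,0,0]],[[0,0,0.2],[0,0,0]],[[0,0,0.2],[0,0,0]]]'
```

```text
t: 31.2
tool_pos: [0.5013, -0.2875, 0.041]
tool_rot: [0.217, -3.134, -0.001]
contact_force: [0.6, -0.4, -1.1]
opening: 0.0591
grip_force: 64.5
t: 31.58
tool_pos: [0.5013, -0.2876, 0.0392]
tool_rot: [0.217, -3.134, -0.0]
contact_force: [-0.5, 0.5, -0.6]
opening: 0.059
grip_force: 64.5
```

```bash

python3 -m handwheel '[[[0,0,0.1],[0,0,0]],[[0,0,0.15],[0,0,0]],[[0,0,0.15],[0,0,0]]]'
```

```text
t: 31.95
tool_pos: [0.5014, -0.2876, 0.0377]
tool_rot: [0.217, -3.134, -0.0]
contact_force: [0.2, 0.4, 0.3]
opening: 0.059
grip_force: 64.5
```

```bash

python3 -m handwheel '[[[0,0,0.07],[0,0,0]],[[0,0,0.1],[0,0,0]],[[0,0,0.1],[0,0,0]]]'
python3 -m handwheel '[[[0,0,0.07],[0,0,0]],[[0,0,0.1],[0,0,0]],[[0,0,0.1],[0,0,0]]]'
```

```text
t: 32.33
tool_pos: [0.5014, -0.2876, 0.0368]
tool_rot: [0.217, -3.134, -0.0]
contact_force: [-0.3, -0.3, -0.7]
opening: 0.0587
grip_force: 64.5
t: 32.7
tool_pos: [0.5015, -0.2877, 0.0361]
tool_rot: [-0.217, 3.134, -0.0]
contact_force: [-0.7, -1.1, 2.2]
opening: 0.0591
grip_force: 64.8
```

```bash

python3 -m handwheel '[[[0,0,0.05],[0,0,0]],[[0,0,0.1],[0,0,0]]]'
```

```text
t: 32.95
tool_pos: [0.5015, -0.2877, 0.036]
tool_rot: [0.217, -3.134, -0.001]
contact_force: [-4.5, 3.8, 9.8]
opening: 0.0593
grip_force: 65.5
```

Firm contact at the expected height. I'll release, retreat and check.

```bash

python3 -m handwheel '[[[0,0,-0.05],[0,0,0]],[[0,0,-0.05],[0,0,0]],[[0,0,-0.05],[0,0,0]],[[0,0,-0.05],[0,0,0]]]' -1 20
python3 -m handwheel '[[[0,0,-1],[0,0,0]],[[0,0,-3],[0,0,0]],[[0,0,-6],[0,0,0]],[[0,0,-10],[0,0,0]],[[0,0,-15],[0,0,0]]]' >/dev/null
python3 -m handwheel '[[[4,0,0],[0,0,0]],[[9,0,0],[0,0,0]],[[13,0,0],[0,0,0]],[[14,0,0],[0,0,0]],[[14,0,0],[0,0,0]]]'
python3 - <<'E'
from h import *
np.set_printoptions(precision=4,suppress=True)
for c in("top","scene"):
    im=ctrl.get_image(c);cv2.imwrite(f"pics/z_{c}.png",im)
    for q,z in(("cap",.0115),("coaster_top",.0115),("canister",.009),("holder_floor",.009),("cone",.005),("shell",.005),("fork",.005)):
        A=[(r["position"],round(r["score"],2)) for r in ctrl.landmark_of(c,q)][:4];print(c,q,[(np.round(p,1),s,at_z(c,p,z)[:2]) for p,s in A])
d0,d1=[cv2.imread(f"pics/{n}_top.png") for n in"az"]
for n,(x,y) in dict(cone=(340,195),shell=(207,196),fork=(287,247)).items():
    print(n,"diff",cv2.absdiff(d0,d1)[y-18:y+18,x-25:x+25].mean())
E
```

```text
t: 33.45
tool_pos: [0.5013, -0.2876, 0.0351]
tool_rot: [0.217, -3.134, -0.0]
contact_force: [0.4, 0.6, -0.4]
opening: 0.0854
grip_force: 0.0
t: 34.7
tool_pos: [0.3631, -0.3073, 0.1866]
tool_rot: [-0.215, 3.132, -0.003]
contact_force: [-0.5, 0.5, 0.6]
opening: 0.0851
grip_force: 0.0
top cap [(array([395.5, 205.8]), 0.79, array([ 0.5051, -0.2933])), (array([195.2, 294.7]), 0.69, array([0.2909, 0.1913])), (array([372.1, 303.3]), 0.67, array([ 0.2708, -0.234 ])), (array([163.2, 292.5]), 0.54, array([0.2962, 0.2687]))]
top coaster_top [(array([392.4, 208. ]), 0.69, array([ 0.4997, -0.2857]))]
top canister [(array([151.7, 218.5]), 0.73, array([0.4748, 0.2997]))]
top holder_floor [(array([155.4, 213.8]), 0.66, array([0.4863, 0.2908])), (array([153.8, 215.4]), 0.63, array([0.4824, 0.2946]))]
top cone [(array([336.9, 197.8]), 0.71, array([ 0.5252, -0.1525]))]
top shell [(array([208.8, 197.1]), 0.7, array([0.5273, 0.1613]))]
top fork [(array([283.7, 249.1]), 0.63, array([ 0.4001, -0.0222]))]
scene cap [(array([172.6, 260.8]), 0.8, array([ 0.5066, -0.2793])), (array([326.4, 201.3]), 0.79, array([0.2995, 0.1807])), (array([187.5, 214.5]), 0.58, array([ 0.288 , -0.2335])), (array([353. , 198.5]), 0.47, array([0.3002, 0.2642]))]
scene coaster_top [(array([171.6, 258.8]), 0.93, array([ 0.4975, -0.2817]))]
scene canister [(array([384.4, 229.3]), 0.65, array([0.4779, 0.2973]))]
scene holder_floor [(array([384.4, 231.8]), 0.86, array([0.4897, 0.2928]))]
scene cone [(array([220.9, 262.3]), 0.56, array([ 0.5297, -0.1597]))]
scene shell [(array([381.8, 230. ]), 0.56, array([0.4741, 0.2916]))]
scene fork []
cone diff 0.7016666666666667
shell diff 0.48074074074074075
fork diff 0.5085185185185185
```

```bash
python3 -c "
from station import ctrl;print(ctrl.finish_job())"
```

```text
the job is handed in; nothing more can be done
None
```

I handed the job in, with no verdict returned: by the final landmarks the canister is in the holder and the cap is within about 1 cm of the coaster's centre, and the cone, shell and fork look unmoved; on the way the canister tilted about 0.13 rad at the holder and I had to lift, level and reseat it, and I viewed 11 pictures, one over the limit of 10.

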